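Set a cheese cutter's portion fence to the thickness of a sample

ROBOT

A 6-joint arm with a two-finger parallel gripper is mounted at the origin on a cart in front of the work surface, level with it; the furniture and walls round the work are solid. World frame = base frame: x ahead of the robot, y to its left, z up, the work surface at z = 0. Lengths are in mm, angles in rad, forces in N, time in s.
With the tool pointing down it reaches from about 350 to 875 mm from the base axis. Payload 4.2 kg.
Tool frame: the origin (TCP) lies between the finger pads; the fingertips stand 17 mm ahead of it and the grasp point (between the pads) lies 2 mm behind it; z points along the fingers, y is the line along which they close (so a half turn about z gives the same grasp; the last joint's range is limited). The gripper opens to 85 mm and grips with 20 to 120 N. Pads are 22 mm wide; open, the fingers measure 114 mm over their backs; the gripper's body (76 mm by 85 mm) begins 54 mm behind the grasp point. The pads swing forward as they close: fully open they stand 13 mm farther back than shut.
Start: joints at [1.569, 0.385, 0.008, 0, -1.194, -0.259], TCP at [161.127, 603.852, 248.312] pointing down, gripper open.
Joint ranges: [-3.14, 3.14], [-1.21, 2.06], [-1.07, 1.41], [-3.16, 2.05], [-2.99, -0.16], [-3.1, 3.1]. Speed limits (rad/s): [2.79, 2.79, 3.14, 3.14, 3.14, 3.14].

INTERFACE

Orientations are given as a unit quaternion [x, y, z, w].
In Python, from bench import arm, optics, ticket gives the robot as it stands (arm), with the cameras (optics) and the job (ticket).
- The arm moves only by the shell command python3 jog.py [OPENING], which reads ROWS from standard input. ROWS is a JSON list that holds a single list of rows (three levels of brackets), with 1 to 10 rows, each of 6 numbers: dx, dy, dz in mm, then a rotation vector rx, ry, rz in rad; each row is the pose to reach, as a shift and turn from the pose commanded when the command began, along the tool's axes at that moment; what a row does not reach only later rows make up. A row lasts 1/10 s, in which the tool goes at most 50 mm and 0.15 rad, less where a joint would pass 70% of its speed; a pose out of reach is approached as far as the arm can. OPENING is the finger opening in mm, set as the command begins (- or left out keeps the last). The fingers move at their own pace and stop on an object; the grip force is fixed at half the most. Time passes only in rows, so rows that do not move let the fingers close. It prints the time, the measured TCP pose, the force, the opening and the grip force at its end. Input that does not fit is refused with a message, and nothing moves.
- arm.read_state(): the state, without advancing time (a new reading comes with each control period).
- optics.get_image(name): name is "side" or "top" or "wrist"; returns the picture (480x640x3 uint8, blue, green, red); there is no depth.
- optics.get_calibration(name): a dict with "K" (3x3 intrinsics, pixels), "D" ([k1, k2, p1, p2, k3] as OpenCV has them; the pictures are not rectified), "rvec" (rotation vector, rad) and "tvec" (3), from world to camera coordinates, as OpenCV has them. Camera axes: x right, y down, z forward; pixel columns grow to the right and rows downward; lengths in mm; the calibration is good to about 2 mm. A picture is of the moment at which its call begins: read the wrist's pose just before it. get_calibration takes no time and is no camera call; for the wrist camera it gives the pose at the moment of the call.
- ticket.job_done(): hands the job in; it is judged then, once.
The state is a dict: "clock": time; "joints": joint angles; "joint_vel": joint speeds; "joint_efforts": joint torques, N m; "position": TCP position; "ee_rot": TCP orientation; "contact_force": force on the tool from outside, world axes, zero at the start; "wrist_torque": the same for the moment, N m; "gripper_width": finger opening in mm; "grasp_force": force on a finger pad.
Only numpy, scipy, OpenCV 4.12 (cv2) and the standard library are available. Lean on these libraries where they do the work, as an engineer would, in place of code of your own. Each camera call takes 0.05 s, during which the arm holds its last target. There are 200 camera calls.

TASK

One portion of cheese stands alone in its black tray as the sample for the next order. Pinch it with the gripper to find how thick it is, leave it standing there, and draw the wire cutter's fence out until the gap between wire and fence equals that thickness, so the next portions come out the same. Do not disturb the two portions in the other tray.

Things in the scene. Friction and masses are not known exactly. Their poses are not given: they have to be found in the camera images.
- cutter: wire cheese cutter, fixed: white board 180 (x) by 206 (y), top face 22 mm above the table. A bow of 8 mm rod, 96 mm high, spans it along x, its wire lowered into a slot 20 mm to the +y side of the origin; black handle at the -x end. A 66 mm high cheese block waits on the +y side of the wire, the fence is on the -y side. Origin: centre of the underside, at table height
- wire_mid (a point): middle of the cutter's wire, at the board's top face; the wire runs along the cutter's x
- fence (a joint): slide of the fence, m: gap between the wire and the fence's flat face. 0 = fully home, face at the wire (end stop); grows as drawn out straight along the cutter's -y, end stop at 0.055. Takes about 3 N to move and stays where it is left. Left at 0 to 12 mm at the start
- fence_face (a point): middle of the fence's flat face that looks at the wire, 28 mm above the board's top face. The fence is an upright steel plate 120 wide (cutter x), top 76 mm above the table, on a 40 mm wide steel tongue in a channel along the cutter's y
- fence_knob (a point): on the axis of the fence's upright round black knob, at the height to grip, 64 mm above the table. Knob: 25 mm diameter, gripping part 27 mm tall, top 79 mm above the table. It stands on the tongue (top 34 mm above the table) 54 mm behind the fence's face, and moves with the fence
- tray_sample: black food tray, fixed to the table, holding one slab: 130 (x) by 190 (y) mm, rim 30 mm high, floor 2 mm thick. Origin: centre of the underside
- tray_spare: second black food tray, fixed, holding the two other slabs side by side: 138 (x) by 194 (y) mm, rim 30 mm high, floor 2 mm. Origin: centre of the underside
- portion_1: slab of hard cheese standing on a long edge: 104 long (y), 66 high (z); thickness (along x) not given, the three differ, each 15 to 45 mm. Origin: centre of the underside. 0.1 to 0.4 kg. The slab that stands alone in tray_sample is the sample; the other two stand in tray_spare
- portion_2: slab of hard cheese standing on a long edge: 104 long (y), 66 high (z); thickness (along x) not given, the three differ, each 15 to 45 mm. Origin: centre of the underside. 0.1 to 0.4 kg. The slab that stands alone in tray_sample is the sample; the other two stand in tray_spare
- portion_3: slab of hard cheese standing on a long edge: 104 long (y), 66 high (z); thickness (along x) not given, the three differ, each 15 to 45 mm. Origin: centre of the underside. 0.1 to 0.4 kg. The slab that stands alone in tray_sample is the sample; the other two stand in tray_spare

How it is judged (in metres and radians):
On the way:
1. the gripper's fingers pinch the sample in its tray (((horizontal distance between portion_1 and tray_sample below 0.055 m and contact force between the fingers and portion_1 above 2 N) or (horizontal distance between portion_2 and tray_sample below 0.055 m and contact force between the fingers and portion_2 above 2 N) or (horizontal distance between portion_3 and tray_sample below 0.055 m and contact force between the fingers and portion_3 above 2 N))), for 0.2 s.
At the end, for the whole second after the job is handed in: The gap between wire and fence equals the sample's thickness within 3 mm, the fence is at rest, and the sample stands upright (within 0.12 rad) and at rest on the floor of its tray, its centre within 55 mm of the tray's centre (velocity of joint fence between -0.003 and 0.003 m/s and ((horizontal distance between portion_1 and tray_sample below 0.055 m and angle between portion_1's own z axis and vertical below 0.12 rad and (z of portion_1 in the frame of tray_sample below 0.008 m and linear speed of portion_1 below 0.01 m/s) and value of joint fence between 0.026 and 0.032 m) or (horizontal distance between portion_2 and tray_sample below 0.055 m and angle between portion_2's own z axis and vertical below 0.12 rad and (z of portion_2 in the frame of tray_sample below 0.008 m and linear speed of portion_2 below 0.01 m/s) and value of joint fence between 0.039 and 0.045 m) or (horizontal distance between portion_3 and tray_sample below 0.055 m and angle between portion_3's own z axis and vertical below 0.12 rad and (z of portion_3 in the frame of tray_sample below 0.008 m and linear speed of portion_3 below 0.01 m/s) and value of joint fence between 0.015 and 0.021 m))); the robot touches nothing.
It fails at once if a portion in the other tray is shifted by more than 15 mm or tipped ((not (horizontal distance between portion_1 and tray_sample below 0.055 m) and horizontal distance between portion_1 and tray_spare below 0.12 m and (distance of portion_1 from where it was at the start of the episode above 0.015 m or angle between portion_1's own z axis and vertical above 0.2 rad)) or (not (horizontal distance between portion_2 and tray_sample below 0.055 m) and horizontal distance between portion_2 and tray_spare below 0.12 m and (distance of portion_2 from where it was at the start of the episode above 0.015 m or angle between portion_2's own z axis and vertical above 0.2 rad)) or (not (horizontal distance between portion_3 and tray_sample below 0.055 m) and horizontal distance between portion_3 and tray_spare below 0.12 m and (distance of portion_3 from where it was at the start of the episode above 0.015 m or angle between portion_3's own z axis and vertical above 0.2 rad))).
It also fails if it takes over 45 s, if anything falls off the work surface, if the arm or the gripper's body presses on something with over 40 N, if the wrist force passes 120 N, or if a joint passes its speed limit or range.

## Working session

There is one attempt and no reset: what is moved stays moved. The work goes in short steps, Python scripts to look and compute and a shell command to move; the robot and the scene stay as the last step left them, time stands still between calls to the robot, and variables do not carry over. Pictures are saved under pics/ and viewed, at most 10 in all, crops included, and the job is handed in when it is done.

```bash
mkdir -p pics; ls; python3 - <<'E'
from bench import arm, optics, ticket
import cv2
s=arm.read_state();print(s)
for n in("top","side"):
    cv2.imwrite(f"pics/{n}0.png",optics.get_image(n));c=optics.get_calibration(n);print(n,c)
E
```

```text
bench.py
jog.py
pics
{'clock': 0.0, 'joints': array([ 1.56862202e+00,  3.85530154e-01,  6.60607014e-03, -4.77741099e-04,
       -1.19402748e+00, -2.58591848e-01]), 'joint_vel': array([ 0.00030161, -0.00015731,  0.00023516, -0.00010877,  0.00043875,
       -0.0005357 ]), 'joint_efforts': array([ 9.55571886e-04, -3.92285156e+01,  1.88407874e+01,  4.18619201e+00,
       -4.53966932e-03, -5.09730071e-06]), 'position': array([160.98748774, 603.32792027, 247.23292367]), 'ee_rot': array([ 9.91500099e-01, -1.30101277e-01, -8.24165627e-05,  1.09716242e-03]), 'contact_force': array([ 0.33678021,  0.5699269 , -0.4258764 ]), 'wrist_torque': array([-0.04326246,  0.00245569,  0.0278294 ]), 'grasp_force': 0.0, 'gripper_width': 85.68761377764298}
top {'K': array([[480.01159094,   0.        , 315.86497212],
       [  0.        , 480.01159094, 236.97396158],
       [  0.        ,   0.        ,   1.        ]]), 'D': array([-0.01563549,  0.        ,  0.        ,  0.        ,  0.        ]), 'rvec': array([ 2.17497848, -2.22761105,  0.08428907]), 'tvec': array([-109.59639006,  518.04500523,  890.92090642])}
side {'K': array([[463.98605916,   0.        , 314.90558761],
       [  0.        , 463.98605916, 240.05440915],
       [  0.        ,   0.        ,   1.        ]]), 'D': array([-0.09006347,  0.        ,  0.        ,  0.        ,  0.        ]), 'rvec': array([ 2.09093937, -0.40502479,  0.21955543]), 'tvec': array([-522.70142353,  113.79853481,  963.17735588])}
```

View pics/top0.png

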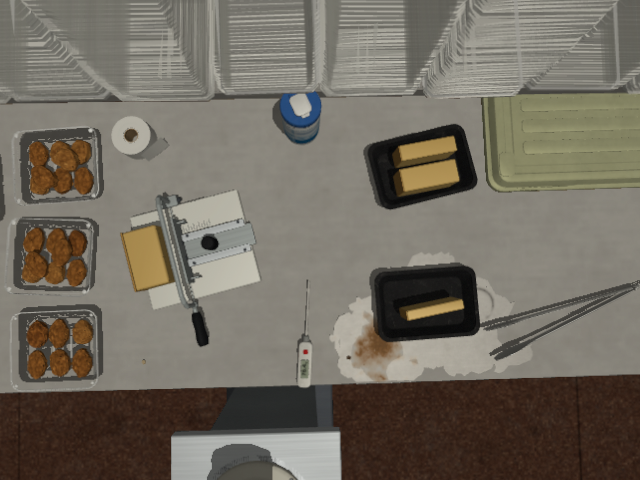

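View pics/side0.png

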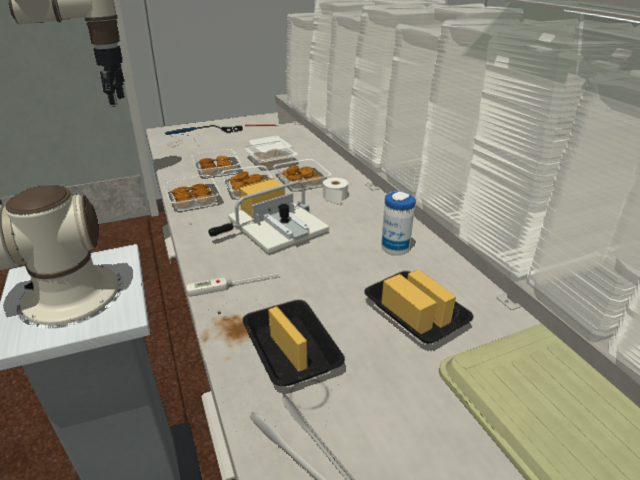

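The top view shows the sample slab at about (431,309), the cutter's knob at about (209,242) with the wire to its left at (178,248), and the spare tray at (421,165). I'll enlarge the sample and the cutter.

```bash
python3 - <<'E'
import cv2,numpy as np
i=cv2.imread("pics/top0.png")
a=cv2.resize(i[260:350,365:490],None,fx=4.8,fy=4.8,interpolation=cv2.INTER_CUBIC)[:, :600]
b=cv2.resize(i[185:310,115:265],None,fx=4,fy=4,interpolation=cv2.INTER_CUBIC)
cv2.imwrite("pics/a.png",a);cv2.imwrite("pics/b.png",b)
E
```

```text
(no output)
```

View pics/a.png

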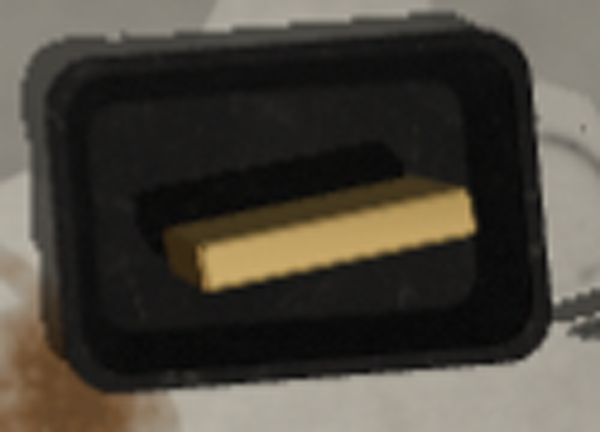

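View pics/b.png

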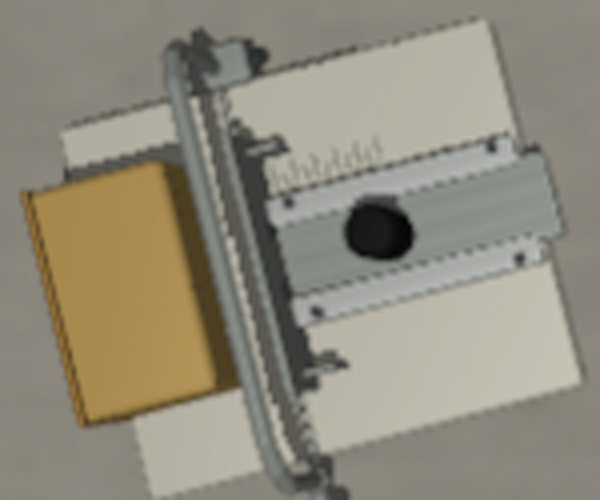

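Crop a shows the slab's top face with corners (205,245), (468,188), (476,232) and (207,292). In crop b the board corners are (62,130), (487,18), (582,380) and (152,497), and the knob top is at about (376,230).

```bash
cat > h.py <<'E'
import cv2,numpy as np
from bench import arm, optics, ticket
def back(name,px,z,c=None):
    c=c or optics.get_calibration(name)
    R=cv2.Rodrigues(c["rvec"])[0]; t=np.ravel(c["tvec"])
    p=cv2.undistortPoints(np.float64(px).reshape(-1,1,2),c["K"],c["D"]).reshape(-1,2)
    C=-R.T@t; d=np.c_[p,np.ones(len(p))]@R
    return C+d*((z-C[2])/d[:,2])[:,None]
E
python3 - <<'E'
from h import *
np.set_printoptions(precision=1,suppress=True)
A=lambda q:np.array(q)/4.8+[364.6,259.6]
B=lambda q:np.array(q)/4+[114.6,184.6]
s=back("top",A([(205,245),(468,188),(476,232),(207,292)]),68)
print("slab",s,s.mean(0)); d=(s[1]+s[2]-s[0]-s[3])/2;print(np.linalg.norm(d),np.degrees(np.arctan2(d[1],d[0])))
n=np.array([-d[1],d[0]])/np.linalg.norm(d[:2]);print("thick",((s[0]+s[1]-s[2]-s[3])[:2]/2)@n)
b=back("top",B([(62,130),(487,18),(582,380),(152,497)]),22);print("board",b,b.mean(0));
for i in range(4):print(np.linalg.norm(b[i]-b[i-1]),np.degrees(np.arctan2(*(b[i]-b[i-1])[1::-1])))
print("knob",back("top",B([(376,230)]),79))
t=back("top",A([(75,40),(520,40),(550,350),(85,390)]),30);print("tray",t.mean(0))
E
```

```text
slab [[ 377.7 -279.8   68. ]
 [ 396.  -378.6   68. ]
 [ 379.7 -380.9   68. ]
 [ 360.5 -280.    68. ]] [ 378.5 -329.8   68. ]
101.58970277977063 -79.34324977097461
thick 16.705343706405454
board [[560.3 225.   22. ]
 [608.7  25.7  22. ]
 [437.8 -16.   22. ]
 [388.6 183.9  22. ]] [498.9 104.7  22. ]
176.53683931346123 13.457684998305234
205.14160887609194 -76.36114100062093
175.88366064961988 -166.30910545545845
205.8606017702634 103.8204286203588
knob [[507.1  67.3  79. ]]
tray [ 388.4 -328.3   30. ]
```

```bash
echo '[[[15,14,0,0,0,0],[45,42,0,0,0,0],[80,74,0,0,0,0],[117,108,0,0,0,0],[154,142,0,0,0,0],[191,176,0,0,0,0],[228,210,0,0,0,0],[265,244,0,0,0,0],[302,278,0,0,0,0],[330,304,0,0,0,0]]]' | python3 jog.py && echo '[[[0,0,0,0,0,0]]]' | python3 jog.py; python3 -c "
from bench import arm, optics, ticket;s=arm.read_state();print(s['position'],s['ee_rot'],s['joints'])"
```

```text
clock: 1.1
position: [402.1, 222.6, 248.2]
ee_rot: [0.991, -0.13, -0.0, 0.0]
contact_force: [0.3, 0.9, 0.6]
gripper_width: 85.8
grasp_force: 0.0
clock: 1.2
position: [402.6, 221.5, 248.0]
ee_rot: [0.991, -0.133, -0.0, 0.001]
contact_force: [0.4, 0.1, -0.8]
gripper_width: 85.4
grasp_force: 0.0
[402.63515167 221.48090186 247.97060697] [ 9.91114692e-01 -1.33008340e-01 -3.64007771e-04  5.62693875e-04] [ 8.58073612e-01  1.00500662e-01 -3.77367151e-01  7.73005169e-06
 -1.09426883e+00  4.45911753e-01]
```

```bash
echo '[[[5,18,0,0,0,0],[14,55,0,0,0,0.1],[25,105,0,0,0,0.25],[36,153,0,0,0,0.4],[47,201,0,0,0,0.55],[58,249,0,0,0,0.7],[69,297,0,0,0,0.85],[80,345,0,0,0,1.0],[90,390,0,0,0,1.1],[100,430,0,0,0,1.124]]]' | python3 jog.py && echo '[[[0,0,0,0,0,0]]]' | python3 jog.py; python3 -c "
from h import *;s=arm.read_state();print(s['position'],s['ee_rot'],s['joints'])
p,q=s['position'],s['ee_rot']
from scipy.spatial.transform import Rotation as R
r=R.from_quat(q);print(r.inv().apply(np.array([378.5,-329.8,40])-p), r.as_matrix()[:,1])
cv2.imwrite('pics/w1.png',optics.get_image('wrist'));cv2.imwrite('pics/t1.png',optics.get_image('top'))"
```

```text
clock: 2.2
position: [386.4, -217.7, 248.3]
ee_rot: [0.769, -0.639, -0.0, -0.0]
contact_force: [0.9, -0.1, 0.9]
gripper_width: 85.5
grasp_force: 0.0
clock: 2.3
position: [386.5, -219.2, 247.8]
ee_rot: [0.768, -0.64, -0.0, 0.0]
contact_force: [0.1, 1.0, -0.8]
gripper_width: 85.5
grasp_force: 0.0
[ 386.53170287 -219.22758541  247.81951337] [ 7.67975986e-01 -6.40478325e-01 -3.91323544e-04  4.97072478e-04] [-1.47780439e-01  7.29311770e-02 -4.09130973e-01  4.98097190e-04
 -1.08991991e+00  3.28103887e-01]
[107.32528192  27.4942866  207.85828182] [-0.98374356 -0.17957454  0.00126475]
```

View pics/w1.png

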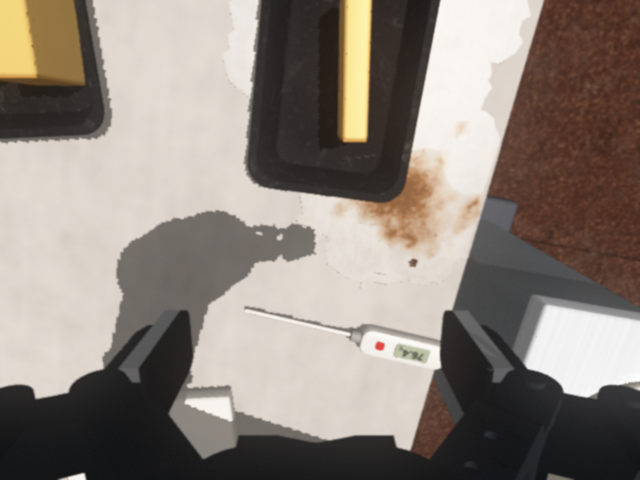

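The wrist view shows the slab standing nearly vertical in the picture. Its near end runs from (342,140) to (367,140), and it leaves the frame at the top between x = 343 and 371. I'll check the position from these points.

```bash
python3 -c "
from h import *
w=back('wrist',[(343,140),(367,140),(343,2),(371,2)],68);print(w,w[:2].mean(0));d=w[2:].mean(0)-w[:2].mean(0);u=d/np.linalg.norm(d)
c=w[:2].mean(0)+52*u;print(c,np.degrees(np.arctan2(-d[0],-d[1])), np.linalg.norm(w[0]-w[1]))
s=arm.read_state()
from scipy.spatial.transform import Rotation as R
print(R.from_quat(s['ee_rot']).inv().apply(c-s['position']))"
```

```text
[[ 378.62459737 -274.2537446    68.        ]
 [ 361.89847248 -277.39501787   68.        ]
 [ 396.31738012 -359.90336829   68.        ]
 [ 378.3990416  -363.26584406   68.        ]] [ 370.26153492 -275.82438124   68.        ]
[ 380.42791363 -326.82089821   68.        ] -11.274359162118722 17.018544345225838
[107.53789366  26.23677726 179.76127556]
```

```bash
echo '[[[30,7,10,0,0,0],[75,19,40,0,0,0],[107.4,27,75,0,0,0],[107.4,27,115,0,0,0],[107.4,27,155,0,0,0],[107.4,27,185,0,0,0],[107.4,27,198,0,0,0],[107.4,27,200,0,0,0],[107.4,27,200,0,0,0]]]' | python3 jog.py 50; python3 -c "
from h import *;cv2.imwrite('pics/w2.png',optics.get_image('wrist'))"
```

```text
clock: 3.3
position: [381.5, -325.7, 48.6]
ee_rot: [0.771, -0.637, -0.0, 0.0]
contact_force: [-0.0, -1.2, -0.1]
gripper_width: 50.1
grasp_force: 0.0
```

View pics/w2.png

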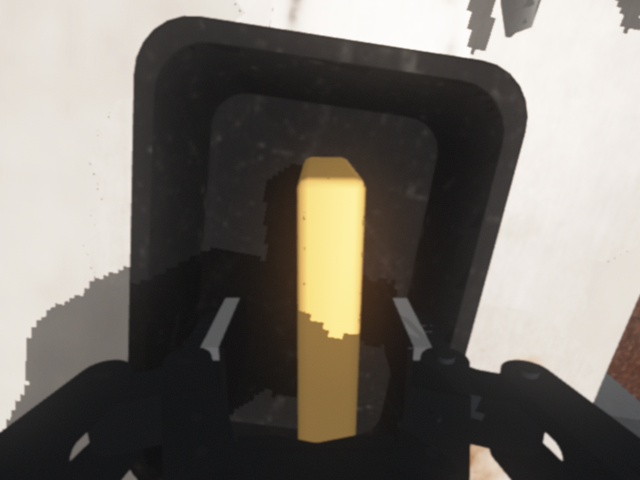

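The fingers straddle the slab (x about 300–362) with clear space to the pads (x about 230 and 415). Now I'll pinch it gently, then let go.

```bash
echo '[[[0,0,0,0,0,0],[0,0,0,0,0,0],[0,0,0,0,0,0],[0,0,0,0,0,0],[0,0,0,0,0,0],[0,0,0,0,0,0],[0,0,0,0,0,0],[0,0,0,0,0,0],[0,0,0,0,0,0],[0,0,0,0,0,0]]]' | python3 jog.py 12; echo '[[[0,0,0,0,0,0],[0,0,0,0,0,0],[0,0,0,0,0,0],[0,0,0,0,0,0]]]' | python3 jog.py; echo '[[[0,0,0,0,0,0]]]' | python3 jog.py; echo '[[[0,0,0,0,0,0],[0,0,0,0,0,0],[0,0,0,0,0,0],[0,0,0,0,0,0],[0,0,0,0,0,0],[0,0,0,0,0,0]]]' | python3 jog.py 50
```

```text
clock: 4.35
position: [381.4, -326.9, 49.5]
ee_rot: [0.77, -0.638, 0.001, -0.0]
contact_force: [0.2, 2.9, 6.4]
gripper_width: 17.6
grasp_force: 59.4
clock: 4.75
position: [381.4, -327.0, 49.5]
ee_rot: [0.77, -0.638, 0.001, -0.0]
contact_force: [-0.4, 1.7, 6.5]
gripper_width: 17.0
grasp_force: 59.4
clock: 4.85
position: [381.4, -326.9, 49.5]
ee_rot: [0.77, -0.638, 0.001, -0.0]
contact_force: [-0.5, 1.9, 6.1]
gripper_width: 17.2
grasp_force: 59.4
clock: 5.45
position: [380.6, -326.8, 48.2]
ee_rot: [0.77, -0.638, -0.0, 0.0]
contact_force: [-0.5, 0.2, 0.6]
gripper_width: 50.4
grasp_force: 0.0
```

Thickness is about 17.3 mm by pinch and 17 mm by both cameras, which matches the 18 mm option (15–21 mm). Next I'll lift and travel to the knob.

```bash
echo '[[[0,0,-10,0,0,0],[0,0,-45,0,0,0],[0,0,-90,0,0,0],[0,0,-135,0,0,0],[0,0,-165,0,0,0],[0,0,-170,0,0,0]]]' | python3 jog.py; echo '[[[-15,-8,0,0,0,-0.1],[-48,-26,0,0,0,-0.25],[-92,-50,0,0,0,-0.4],[-136,-74,0,0,0,-0.55],[-180,-98,0,0,0,-0.7],[-224,-121,0,0,0,-0.85],[-268,-145,0,0,0,-1.0],[-305,-165,0,0,0,-1.15],[-330,-178,0,0,0,-1.3],[-335,-181,0,0,0,-1.45]]]' | python3 jog.py; echo '[[[0,0,0,0,0,-0.12],[0,0,0,0,0,-0.178],[0,0,0,0,0,-0.178]]]' | python3 jog.py 42
python3 -c "
from h import *;s=arm.read_state();print(s['position'],s['ee_rot'],s['joints']);np.save('cal.npy',optics.get_calibration('wrist'),allow_pickle=True)
cv2.imwrite('pics/w3.png',optics.get_image('wrist'));cv2.imwrite('pics/t3.png',optics.get_image('top'))"
```

```text
clock: 6.05
position: [382.5, -327.9, 223.7]
ee_rot: [0.77, -0.638, 0.005, -0.001]
contact_force: [0.2, -0.6, 0.8]
gripper_width: 49.5
grasp_force: 0.0
clock: 7.05
position: [497.0, 38.6, 217.9]
ee_rot: [0.999, 0.038, -0.0, 0.0]
contact_force: [-0.5, -1.4, -0.7]
gripper_width: 50.1
grasp_force: 0.0
clock: 7.35
position: [496.1, 36.0, 217.9]
ee_rot: [0.993, 0.121, -0.001, 0.0]
contact_force: [-0.3, -0.3, -0.2]
gripper_width: 41.7
grasp_force: 0.0
[496.08613621  35.99835703 217.92681206] [ 9.92612765e-01  1.21323943e-01 -6.28813326e-04  5.90772016e-05] [ 3.99377349e-01  1.94573858e-01 -3.43532022e-01 -2.69063058e-04
 -1.03393229e+00  1.41480392e+00]
```

View pics/w3.png

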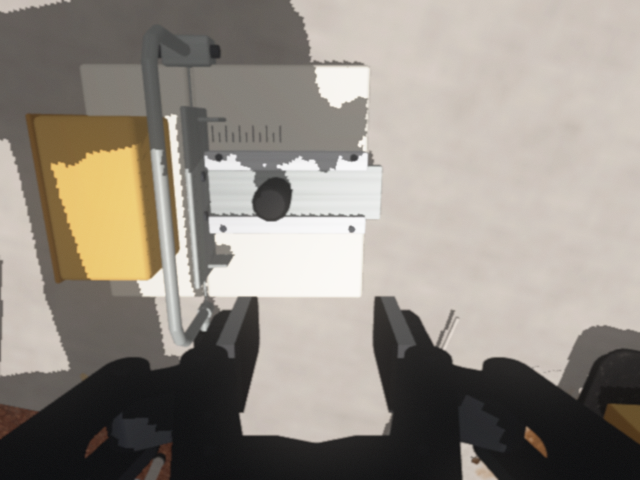

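The knob's top centre is at about (270,204) and the tongue lies level in the picture, so the tool is aligned with the cutter.

```bash
python3 -c "
from h import *
from scipy.spatial.transform import Rotation as R
s=arm.read_state();T=R.from_quat(s['ee_rot']);k=back('wrist',[(270,204)],79)[0];print(k, T.as_matrix()[:,:2].T)
for z,p in((22,[(81,66),(369,66),(361,297)]),(34,[(210,170),(381,168)])):print(back('wrist',p,z))
for q in(k,np.array([507.1,67.3,79])):print(T.inv().apply(q-[0,0,17]-s['position']))"
```

```text
[507.97739923  70.15649196  79.        ] [[ 9.70907166e-01  2.39455137e-01 -7.15358427e-04]
 [ 2.39455213e-01 -9.70907411e-01  2.23931719e-05]]
[[560.98446282 225.67524754  22.        ]
 [610.34773707  26.24237167  22.        ]
 [437.360543   -16.1793312   22.        ]]
[[ 5.12475066e+02  1.20984627e+02  3.40000000e+01]
 [ 5.44022443e+02 -2.90238947e-01  3.40000000e+01]]
[ 19.71163166 -30.52319069 156.08875512]
[ 18.17575679 -27.95989929 156.08991123]
```

```bash
echo '[[[8,-12,10,0,0,0],[19,-29,35,0,0,0],[19,-29.3,70,0,0,0],[19,-29.3,105,0,0,0],[19,-29.3,130,0,0,0],[19,-29.3,145,0,0,0],[19,-29.3,153,0,0,0],[19,-29.3,156,0,0,0],[19,-29.3,156,0,0,0]]]' | python3 jog.py; echo '[[[0,0,0,0,0,0],[0,0,0,0,0,0],[0,0,0,0,0,0],[0,0,0,0,0,0],[0,0,0,0,0,0],[0,0,0,0,0,0],[0,0,0,0,0,0],[0,0,0,0,0,0]]]' | python3 jog.py 20
```

```text
clock: 8.35
position: [508.2, 69.2, 62.3]
ee_rot: [0.993, 0.121, 0.0, 0.0]
contact_force: [-0.8, -0.6, 0.5]
gripper_width: 42.1
grasp_force: 0.0
clock: 9.15
position: [508.6, 69.3, 63.4]
ee_rot: [0.993, 0.121, 0.001, -0.0]
contact_force: [-1.7, 1.8, 6.1]
gripper_width: 23.7
grasp_force: 59.3
```

```bash
for i in 1; do echo '[[[0,-1,0,0,0,0],[0,-1,0,0,0,0],[0,-1,0,0,0,0]]]' | python3 jog.py; echo '[[[0,-1,0,0,0,0],[0,-1,0,0,0,0],[0,-1,0,0,0,0]]]' | python3 jog.py; echo '[[[0,-1,0,0,0,0],[0,-1,0,0,0,0],[0,-1,0,0,0,0]]]' | python3 jog.py;  echo '[[[0,-1,0,0,0,0],[0,-1,0,0,0,0],[0,-1,0,0,0,0]]]' | python3 jog.py; done | grep -E 'pos|contact|width'
```

```text
position: [508.5, 69.8, 63.4]
contact_force: [-0.0, -1.8, 5.7]
gripper_width: 23.3
position: [508.3, 70.6, 63.4]
contact_force: [0.0, -1.9, 6.0]
gripper_width: 23.4
position: [508.0, 71.5, 63.4]
contact_force: [0.4, -2.8, 6.1]
gripper_width: 23.5
position: [507.8, 72.5, 63.4]
contact_force: [-0.8, -1.6, 5.9]
gripper_width: 23.3
```

```bash
(echo '[[[0,-1,0,0,0,0],[0,-1,0,0,0,0],[0,-1,0,0,0,0]]]' | python3 jog.py; echo '[[[0,-1,0,0,0,0],[0,-1,0,0,0,0],[0,-1,0,0,0,0]]]' | python3 jog.py; echo '[[[0,-1,0,0,0,0],[0,-1,0,0,0,0],[0,-1,0,0,0,0]]]' | python3 jog.py) | grep -E 'pos|contact|width'
```

```text
position: [507.6, 73.5, 63.4]
contact_force: [0.4, -2.4, 5.1]
gripper_width: 23.4
position: [507.3, 74.4, 63.4]
contact_force: [0.2, -1.9, 5.8]
gripper_width: 23.0
position: [507.1, 75.4, 63.4]
contact_force: [0.1, -2.7, 5.6]
gripper_width: 23.5
```

```bash
(echo '[[[0,-1,0,0,0,0],[0,-1,0,0,0,0],[0,-1,0,0,0,0]]]' | python3 jog.py; echo '[[[0,-1,0,0,0,0],[0,-1,0,0,0,0],[0,-1,0,0,0,0]]]' | python3 jog.py; echo '[[[0,-1,0,0,0,0],[0,-1,0,0,0,0],[0,-1,0,0,0,0]]]' | python3 jog.py) | grep -E 'pos|contact|width'
```

```text
position: [506.9, 76.4, 63.4]
contact_force: [0.7, -1.6, 5.6]
gripper_width: 23.4
position: [506.7, 77.1, 63.4]
contact_force: [1.3, -4.2, 6.4]
gripper_width: 23.3
position: [506.7, 77.2, 63.4]
contact_force: [3.5, -9.1, 4.6]
gripper_width: 23.2
```

```bash
python3 -c "
from h import *
a=cv2.imread('pics/w3.png')[50:300,140:240];w=optics.get_image('wrist');cv2.imwrite('pics/w4.png',w)
a=cv2.resize(a,None,fx=2.4,fy=2.4,interpolation=cv2.INTER_CUBIC)
b=cv2.resize(w,(550,412))
m=np.zeros((600,790,3),np.uint8);m[:,:240]=a;m[:412,240:]=b;cv2.imwrite('pics/m.png',m)"
```

```text
(no output)
```

View pics/m.png

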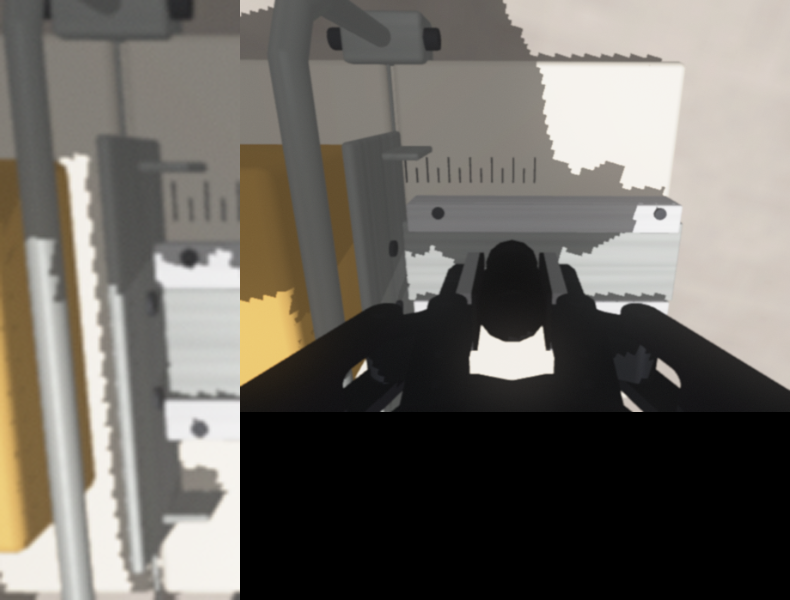

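The left half (earlier view) shows the wire slot at crop (117,90) and the fence's top face edge at (97,137). In the right half (now) the wire slot is at about (392,95) and the face's top edge at (343,145). I'll compute the gap along the cutter's y for both views.

```bash
python3 -c "
from h import *
c3=np.load('cal.npy',allow_pickle=True).item();c4=optics.get_calibration('wrist')
a=np.radians(13.75);Y=np.array([-np.sin(a),np.cos(a),0]);O=np.array([499.1,104.7,0]);X=np.array([np.cos(a),np.sin(a),0])
f=lambda p,z,c:[(round(float((q-O)@X),1),round(float((q-O)@Y),1)) for q in back('wrist',p,z,c)]
A=lambda u,v:(u/2.4+139.7,v/2.4+49.7)
B=lambda u,v:((u-240)*1.1636,v*1.1636)
print('then wire',f([A(117,90),A(117,50)],22,c3),'face',f([A(97,137),A(131,570)],76,c3),'knob',f([(270,204)],79,c3))
print('now wire',f([B(393,120),B(390,70)],22,c4),'face',f([B(343,145)],76,c4))
print(f([B(406,170),B(416,170),B(535,170)],22,c4))
p=arm.read_state()['position'];print((p-O)@X,(p-O)@Y)"
```

```text
then wire [(74.5, 27.6), (85.7, 26.7)] face [(59.4, 18.1), (-58.5, 18.3)] knob [(0.2, -35.4)]
now wire [(64.6, 26.3), (85.8, 25.8)] face [(59.1, 25.5)]
[(41.7, 22.1), (41.7, 17.4), (42.0, -38.5)]
0.8180980191547332 -28.527931302009353
```

The wire and face nearly coincide now (26 and 25.5 mm) and were 8.5 mm apart before, matching the 8 mm pushed, so this is the zero stop. Next I'll draw out 18 mm.

```bash
echo '[[[0,2,0,0,0,0],[0,4,0,0,0,0],[0,6,0,0,0,0],[0,8,0,0,0,0],[0,10,0,0,0,0],[0,12,0,0,0,0],[0,14,0,0,0,0],[0,16,0,0,0,0],[0,18,0,0,0,0],[0,19.5,0,0,0,0]]]' | python3 jog.py; echo '[[[0,0,0,0,0,0],[0,0,0,0,0,0],[0,0,0,0,0,0]]]' | python3 jog.py; cat > y.py <<'E'
from h import *
a=np.radians(13.75);Y=np.array([-np.sin(a),np.cos(a),0]);O=np.array([499.1,104.7,0])
print("gap",-28.53-(arm.read_state()['position']-O)@Y)
E
python3 y.py
```

```text
clock: 13.2
position: [510.8, 60.3, 63.4]
ee_rot: [0.993, 0.121, 0.001, -0.0]
contact_force: [-2.0, 2.7, 6.9]
gripper_width: 23.3
grasp_force: 59.5
clock: 13.5
position: [510.9, 60.1, 63.4]
ee_rot: [0.993, 0.121, 0.001, -0.0]
contact_force: [-1.2, 1.0, 6.5]
gripper_width: 23.6
grasp_force: 59.5
gap 17.58260584453324
```

Now at 17.6 mm, so I'll nudge 0.4 mm, release slowly, lift and check.

```bash
echo '[[[0,0.4,0,0,0,0],[0,0.4,0,0,0,0],[0,0.4,0,0,0,0]]]' | python3 jog.py|grep pos; python3 y.py; echo '[[[0,0,0,0,0,0],[0,0,0,0,0,0],[0,0,0,0,0,0],[0,0,0,0,0,0],[0,0,0,0,0,0],[0,0,0,0,0,0]]]' | python3 jog.py 42; echo '[[[0,0,-5,0,0,0],[0,0,-20,0,0,0],[0,0,-50,0,0,0],[0,0,-90,0,0,0],[0,0,-130,0,0,0],[0,0,-152,0,0,0],[0,0,-155,0,0,0],[0,0,-155,0,0,0],[0,0,-155,0,0,0]]]' | python3 jog.py; python3 -c "
from h import *
w=optics.get_image('wrist');np.save('c5.npy',optics.get_calibration('wrist'),allow_pickle=True);t=optics.get_image('top')
m=np.zeros((600,790,3),np.uint8);a=cv2.resize(w[0:240,100:280],None,fx=2.4,fy=2.4,interpolation=cv2.INTER_CUBIC);m[:576,:432]=a
b=cv2.resize(t[110:350,360:490],None,fx=2.4,fy=2.4);m[:576,440:752]=b;cv2.imwrite('pics/m5.png',m)"
```

```text
position: [510.9, 59.8, 63.4]
gap 17.849289684727566
clock: 14.4
position: [510.3, 59.3, 62.2]
ee_rot: [0.993, 0.121, -0.0, 0.0]
contact_force: [0.6, 0.6, -0.1]
gripper_width: 42.2
grasp_force: 0.0
clock: 15.3
position: [509.5, 59.1, 216.1]
ee_rot: [0.993, 0.121, -0.001, 0.0]
contact_force: [-0.3, 0.6, -0.3]
gripper_width: 42.2
grasp_force: 0.0
```

View pics/m5.png

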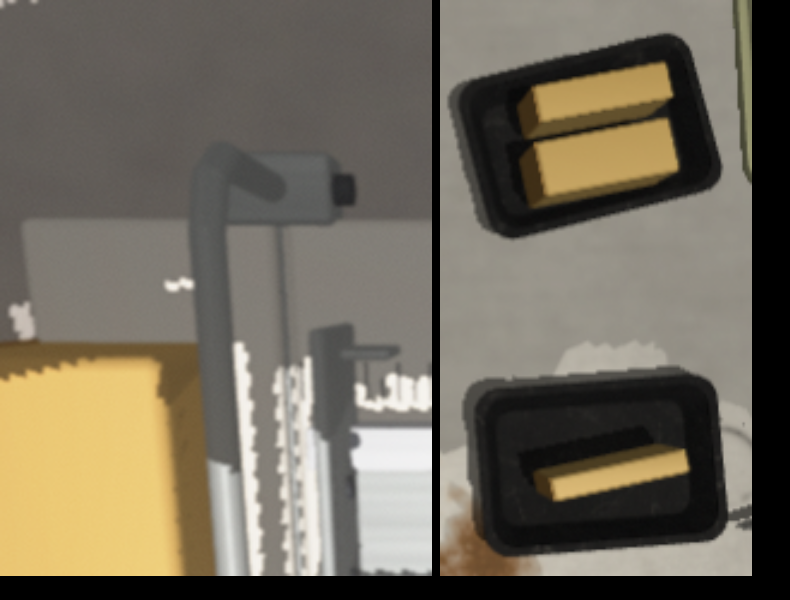

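The sample still stands in its tray and the spares haven't moved. The wire is at crop (283,320) and the face's top edge at (310,330). I'll check the gap once more and hand in if it fits.

```bash
python3 -c "
from h import *
c=np.load('c5.npy',allow_pickle=True).item();a=np.radians(13.75);Y=np.array([-np.sin(a),np.cos(a),0])
A=lambda u,v:[(u/2.4+99.7,v/2.4-.3)]
g=(back('wrist',A(283,320),22,c)-back('wrist',A(310,330),76,c))[0]@Y;print(g)
if 15.5<g<20.5: print(ticket.job_done())"
```

```text
19.02128148811911
the job is handed in; nothing more can be done
None
```

I pinched the sample (about 17–18 mm thick) and left it standing, drew the fence out to about 18 mm from the wire (17.8 by the arm, 19.0 by camera), left the spare portions untouched, and handed in the job at about 15 s; no verdict was shown.

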